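# Lay the third layer of a timber crib

## Robot

A 6-joint arm with a two-finger parallel gripper is mounted at the origin on the work surface. World frame = base frame: x ahead of the robot, y to its left, z up, the work surface at z = 0. Lengths are in m, angles in degrees, forces in N, time in s.
With the tool pointing down it reaches from about 0.3 to 0.775 m from the base axis. Payload 14.6 kg.
Tool frame: the origin (TCP) lies midway between the tips of the shut fingers; the grasp point (between the pads) lies 19 mm behind it; z points along the fingers, y is the line along which they close (so a half turn about z gives the same grasp; the last joint's range is limited). The gripper opens to 85 mm and grips with 20 to 120 N. Pads are 22 mm wide; open, the fingers measure 114 mm over their backs; the gripper's body (76 mm by 85 mm) begins 54 mm behind the grasp point. The pads swing forward as they close: fully open they stand 13 mm farther back than shut.
Start: joints at [70.898, 17.183, 87.147, -0, 75.671, -3.816], TCP at [0.145, 0.531, 0.231] pointing down, gripper open.
Joint ranges: [-173.82, 173.82], [-45.26, 126.66], [13.44, 144.39], [-59.66, 239.66], [0, 175.72], [-146.38, 146.38]. Speed limits (degrees/s): [127.2, 127.2, 147.25, 180, 180, 180].

## Interface

Orientations are given as a 3x3 rotation matrix whose columns are the frame's x, y, z axes.
In Python, from workcell import manip gives the robot as it stands. The module is installed in compiled form; this text tells all that it offers.
- The arm moves only by the tool jog_arm, never from a script. Its argument "rows" is a list of rows, each a list of 3 entries, a list of its own where there are three numbers: the shift along the tool's x, y, z in cm, then the turn, a rotation vector about the tool's x, y, z in degrees, then the closure, from 0 (fully open) to 1 (shut). A call has exactly 8 rows; each row is the pose to reach, as a shift and turn from the pose commanded when the call began, along the tool's axes at that moment; what a row does not reach only later rows make up. A row lasts 1/10 s, in which the tool goes at most 50 mm and 8.59 degrees, less where a joint would pass 70% of its speed; a pose out of reach is approached as far as the arm can. A call with a gripper value outside its range is refused whole. The fingers move at their own pace and stop on an object; "squeeze" is the grip in N (left out, the last holds). Time passes only in rows, so rows that repeat a pose let the fingers close, or fill a call up. It gives the time, the measured TCP pose, the force, the opening and the grip force at its end, in the units of the state.
- manip.get_obs(): the state, without advancing time (a new reading comes with each control period).
- manip.grab_frame(name): name is "scene" or "top" or "wrist"; returns the picture (400x640x3 uint8, red, green, blue); there is no depth.
- manip.camera_info(name): a dict with "intrinsics" (3x3 intrinsics, pixels), "rvec" (rotation vector, rad) and "tvec" (3), from world to camera coordinates, as OpenCV has them; the wrist camera has in their place "T_tool_cam" (4x4, takes a point from camera to tool coordinates, whose origin is the TCP and whose axes are the flange's). Camera axes: x right, y down, z forward; pixel columns grow to the right and rows downward; lengths in m; the calibration is good to about 2 mm. A picture is of the moment at which its call begins: read the wrist's pose just before it. camera_info takes no time and is no camera call.
- manip.sign_off(): hands the job in; it is judged then, once.
Trained networks look in the newest picture that a camera, given by its name, has taken for a name from the list of things; names that differ only in an ending like _2 or _b are one class to them, and where a whole thing is asked for, a point or a joint stands for the part that bears it (a point fixed in the world has none). Each returns a list of dicts, best first, with "confidence" (0 to 1); they miss things now and then, are a little off and sometimes report something else, mostly with a low value. They report only what shows in the picture. A call takes as long as a camera call. They do not tell look-alikes from the thing itself.
- manip.recognise(camera, target): "box" ([left, top, right, bottom] in pixels, round what is visible of it).
- manip.mark_of(camera, target): "position" ([row, column] in pixels: a listed point, or the origin of a listed thing).
The state is a dict: "clock": time; "q": joint angles; "joint_vel": joint speeds; "joint_torque": joint torques, N m; "position": TCP position; "eef_rot": TCP orientation; "force": force on the tool from outside, world axes, zero at the start; "ft_torque": the same for the moment, N m; "finger_gap": opening from 0.0 (shut) to 1.0 (fully open); "grip_force": force on a finger pad.
Only numpy, scipy, OpenCV 4.12 (cv2) and the standard library are available. Lean on these libraries where they do the work, as an engineer would, in place of code of your own. Each camera call takes 0.05 s, during which the arm holds its last target. There are 200 camera calls.

## Task

The timber crib on its plywood board has two crosswise layers of slats screwed together. Lay the two loose full-length slats flat on top as its third layer, crosswise to the top pair, each squarely above one slat of the bottom layer. Leave the short offcut where it lies.

Things in the scene. Friction and masses are not known exactly. Their poses are not given: they have to be found in the camera images.
- slat_a: loose plain wooden slat lying flat on the table, 160 mm long x 30 mm wide x 22 mm thick, about 40 to 80 g; one of two identical ones. Origin: centre of its underside; x along its length, y across its width, z up. Its long axis starts within about 20 degrees of the world x axis.
- slat_b: loose plain wooden slat lying flat on the table, 160 mm long x 30 mm wide x 22 mm thick, about 40 to 80 g; one of two identical ones. Origin: centre of its underside; x along its length, y across its width, z up. Its long axis starts within about 20 degrees of the world x axis.
- crib: fixed started crib: plywood board 180 x 180 x 12 mm; on it two bottom slats along crib x, centre lines at y = -50 and 50 mm; on those two upper slats along crib y, at x = -50 and 50 mm (70 mm gap between), tops 56 mm above the table. All slats 160 x 30 x 22 mm. Origin: centre of the board's underside, z up. Third layer: along crib x at y = -50 and 50 mm, either slat in either place.
- offcut: bystander: short offcut of the same timber, 95 mm long x 30 mm wide x 22 mm thick, lying flat near the slats. Origin: centre of its underside; x along its length, z up.
Mind the look-alikes: they are no part of the job. What is shaped like the slat_b but green is not meant.

How it is judged (in metres and radians):
At the end, for the whole second after the job is handed in: Both full-length slats rest flat on the crib's upper layer (undersides 56 mm above the table, within 6 mm; tilt under 7 degrees), one above each bottom slat: within 15 mm sideways and 20 mm lengthways of squarely above it, parallel to it within 11 degrees, and at rest ((((x of slat_a in the frame of crib between -0.02 and 0.02 m and y of slat_a in the frame of crib between 0.035 and 0.065 m and z of slat_a in the frame of crib between 0.05 and 0.062 m and angle between the x axis of slat_a and the x axis of crib, either way round below 0.2 rad and angle between slat_a's own z axis and vertical below 0.12 rad) and (x of slat_b in the frame of crib between -0.02 and 0.02 m and y of slat_b in the frame of crib between -0.065 and -0.035 m and z of slat_b in the frame of crib between 0.05 and 0.062 m and angle between the x axis of slat_b and the x axis of crib, either way round below 0.2 rad and angle between slat_b's own z axis and vertical below 0.12 rad)) or ((x of slat_a in the frame of crib between -0.02 and 0.02 m and y of slat_a in the frame of crib between -0.065 and -0.035 m and z of slat_a in the frame of crib between 0.05 and 0.062 m and angle between the x axis of slat_a and the x axis of crib, either way round below 0.2 rad and angle between slat_a's own z axis and vertical below 0.12 rad) and (x of slat_b in the frame of crib between -0.02 and 0.02 m and y of slat_b in the frame of crib between 0.035 and 0.065 m and z of slat_b in the frame of crib between 0.05 and 0.062 m and angle between the x axis of slat_b and the x axis of crib, either way round below 0.2 rad and angle between slat_b's own z axis and vertical below 0.12 rad))) and linear speed of each of slat_a, slat_b below 0.02 m/s); the robot touches nothing.
It fails at once if the short offcut is moved by more than 30 mm (distance of offcut from where it was at the start of the episode above 0.03 m).
It also fails if it takes over 56 s, if anything falls off the work surface, if the arm or the gripper's body presses on something with over 40 N, if the wrist force passes 120 N, or if a joint passes its speed limit or range.

## Working session

There is one attempt and no reset: what is moved stays moved. The work goes in short steps, Python scripts to look and compute and a tool call to move; the robot and the scene stay as the last step left them, time stands still between calls to the robot, and variables do not carry over. Pictures are saved under pics/ and viewed, at most 10 in all, crops included, and the job is handed in when it is done.

Besides the shell and the picture viewer there is one more tool, called after ">>>" by a JSON object that holds its "name" and its "arguments". jog_arm: Moves the arm, as the interface text tells. Its arguments: {"type":"object","properties":{"rows":{"type":"array","items":{"type":"array"}},"squeeze":{"type":"number"}},"required":["rows"]}

```bash
mkdir -p pics
python3 - <<'E'
from workcell import manip
import cv2
for n in("top","scene"):
    f=manip.grab_frame(n); cv2.imwrite(f"pics/{n}0.png",f[:,:,::-1])
    i=manip.camera_info(n); print(n,i)
    for t in("slat_a","offcut","crib"):
        print(t,[(d['confidence'],d['position']) for d in manip.mark_of(n,t)])
o=manip.get_obs();print(o['clock'],o['position'],o['eef_rot'])
E
```

```text
top {'intrinsics': array([[383.70116108,   0.        , 319.35650178],
       [  0.        , 383.70116108, 201.26003366],
       [  0.        ,   0.        ,   1.        ]]), 'rvec': array([ 2.14002981, -2.18454616,  0.06708641]), 'tvec': array([0.05620359, 0.46708257, 0.66658708])}
slat_a [(0.93, [188.3, 316.3]), (0.89, [196.5, 248.5]), (0.7, [267.2, 185.2])]
offcut [(0.67, [165.4, 183.4])]
crib [(0.89, [148.4, 479.7])]
scene {'intrinsics': array([[472.40359262,   0.        , 320.86375599],
       [  0.        , 472.40359262, 198.04304211],
       [  0.        ,   0.        ,   1.        ]]), 'rvec': array([ 0.9629715 ,  2.59013576, -0.92585383]), 'tvec': array([ 0.30584284, -0.24384352,  1.16931472])}
slat_a [(0.8, [251.8, 349.8]), (0.7, [218.5, 298.4]), (0.58, [259.5, 445.6])]
offcut [(0.7, [320.9, 378.1])]
crib [(0.62, [151.1, 191.5])]
0.4 [0.14499461 0.53051209 0.23122576] [[-9.64614199e-01  2.63665401e-01 -5.47611938e-05]
 [ 2.63665406e-01  9.64614194e-01 -1.02608496e-04]
 [ 2.57691146e-05 -1.13416244e-04 -9.99999993e-01]]
```

View pics/top0.png

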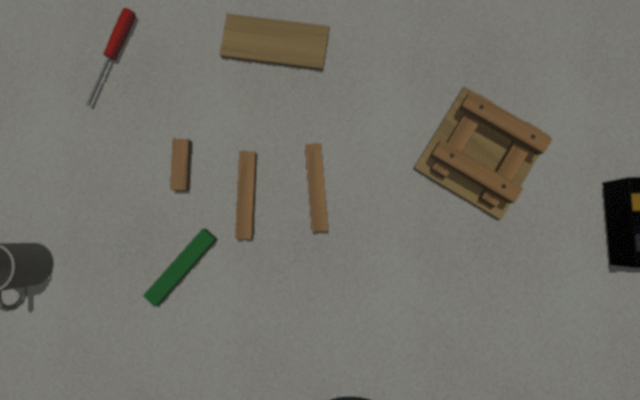

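View pics/scene0.png

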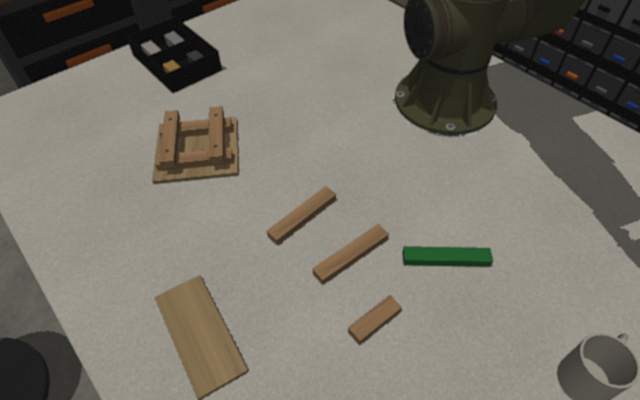

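The top view shows the full slats at (col 246, row 196) and (317, 188), the offcut at (180, 165) and a green look-alike. The crib is near (483, 153), with board corners at about (465,88), (415,168) and (501,218).

```bash
cat > h.py <<'E'
import numpy as np,cv2
from workcell import manip
def cam(n,o=None):
    i=manip.camera_info(n);K=np.array(i['intrinsics'])
    if n=='wrist':
        T=np.eye(4);T[:3,:3]=o['eef_rot'];T[:3,3]=o['position'];W=T@np.array(i['T_tool_cam'])
        return K,W[:3,:3],W[:3,3]
    R=cv2.Rodrigues(np.array(i['rvec']))[0];return K,R.T,-R.T@np.array(i['tvec'])
def back(c,px,z):
    K,R,t=c;p=np.atleast_2d(np.array(px,float));d=(np.linalg.inv(K)@np.c_[p,np.ones(len(p))].T).T@R.T
    return t+d*((z-t[2])/d[:,2])[:,None]
def proj(c,P):
    K,R,t=c;q=(np.atleast_2d(P)-t)@R@K.T;return q[:,:2]/q[:,2:]
def blobs(f,amin=300):
    h=cv2.cvtColor(f,cv2.COLOR_RGB2HSV)
    m=((h[...,0]<16)&(h[...,1]>95)&(h[...,2]>60)).astype(np.uint8)
    m=cv2.morphologyEx(m,cv2.MORPH_OPEN,np.ones((3,3)))
    return [c for c in cv2.findContours(m,0,1)[0] if cv2.contourArea(c)>amin]
def rect(c,ct,z):
    W=back(c,ct[:,0],z);r=cv2.minAreaRect((W[:,:2]*1000).astype(np.float32))
    b=cv2.boxPoints(r);e=[b[1]-b[0],b[2]-b[1]];e=max(e,key=np.linalg.norm)
    return np.round(r[0],1),np.round(sorted(r[1]),1),round(np.degrees(np.arctan2(e[1],e[0]))%180,1)
E
python3 - <<'E'
from h import *
f=cv2.imread('pics/top0.png')[:,:,::-1].copy();c=cam('top')
for k in blobs(f): print(cv2.minAreaRect(k)[0],rect(c,k,.022),rect(c,k,.056))
B=back(c,[(465,88),(415,168),(501,218)],.012);print(B,(B[0]+B[2])/2,np.linalg.norm(np.diff(B,axis=0),axis=1),np.degrees(np.arctan2(*(B[0]-B[1])[1::-1])))
print(manip.camera_info('wrist'))
E
```

```text
(118.4278335571289, 32.41237258911133) (array([798.1, 421.2]), array([24.8, 99.8]), np.float32(157.7)) (array([778.7, 401.7]), array([23.5, 94.9]), np.float32(157.7))
[[ 0.67320195 -0.2263865   0.012     ]
 [ 0.52597227 -0.12845445  0.012     ]
 [ 0.43186633 -0.2773904   0.012     ]] [ 0.55253414 -0.25188845  0.012     ] [0.17682553 0.17617561] -33.63046629586027
{'intrinsics': array([[278.06078303,   0.        , 318.02651638],
       [  0.        , 278.06078303, 198.32563555],
       [  0.        ,   0.        ,   1.        ]]), 'T_tool_cam': array([[ 3.42892844e-04, -9.60657232e-01, -2.77736502e-01,
         7.16443859e-02],
       [ 9.99999864e-01,  4.38884443e-04, -2.83451099e-04,
        -5.52748952e-04],
       [ 3.94193578e-04, -2.77736367e-01,  9.60657252e-01,
        -1.42695753e-01],
       [ 0.00000000e+00,  0.00000000e+00,  0.00000000e+00,
         1.00000000e+00]])}
```

```bash
python3 - <<'E'
from h import *
f=cv2.imread('pics/top0.png')[:,:,::-1].copy();h=cv2.cvtColor(f,cv2.COLOR_RGB2HSV)
for p in [(246,196),(317,188),(180,165),(500,120),(486,150),(475,165),(515,160),(445,165),(300,45),(300,120)]: print(p,h[p[1],p[0]])
E
sed -i 's/(h\[...,0\]<16)&(h\[...,1\]>95)&(h\[...,2\]>60)/(h[...,0]<17)\&(h[...,1]>70)\&(h[...,2]>50)/' h.py
python3 - <<'E'
from h import *
f=cv2.imread('pics/top0.png')[:,:,::-1].copy();c=cam('top')
for k in blobs(f): print(cv2.minAreaRect(k)[0],rect(c,k,.022),rect(c,k,.056))
E
```

```text
(246, 196) [ 16 113 113]
(317, 188) [ 16 116 110]
(180, 165) [ 15 114 110]
(500, 120) [ 16 126 111]
(486, 150) [ 19 116  97]
(475, 165) [ 16 123 108]
(515, 160) [ 17 130 106]
(445, 165) [ 15 102  50]
(300, 45) [ 19 110 109]
(300, 120) [ 30  15 122]
(245.4376678466797, 194.74688720703125) (array([483.4, 179.8]), array([ 29.5, 156.3]), np.float32(176.9)) (array([479.6, 172.3]), array([ 28. , 148.5]), np.float32(176.9))
(316.0182189941406, 187.2127227783203) (array([494.4,  52. ]), array([ 28.2, 157.7]), np.float32(3.7)) (array([490.1,  50.9]), array([ 26.8, 149.8]), np.float32(3.7))
(179.20709228515625, 163.5294647216797) (array([543.2, 301.4]), array([28. , 90.8]), np.float32(178.5)) (array([536.4, 287.9]), array([26.6, 86.3]), np.float32(178.5))
(485.3592834472656, 155.83160400390625) (array([ 543.6, -251.6]), array([ 96.3, 167. ]), np.float32(57.8)) (array([ 536.8, -237.7]), array([ 91.5, 158.7]), np.float32(57.8))
(507.93658447265625, 123.97073364257812) (array([ 600.5, -295.5]), array([32.8, 62.5]), np.float32(62.4)) (array([ 590.8, -279.5]), array([31.2, 59.4]), np.float32(62.4))
(479.3000183105469, 105.60000610351562) (array([ 635.7, -246.7]), array([36.5, 54.5]), np.float32(57.3)) (array([ 624.3, -233.1]), array([34.7, 51.8]), np.float32(57.3))
(119.12227630615234, 32.72722625732422) (array([797.5, 419.8]), array([ 29.9, 101.2]), np.float32(157.5)) (array([778.1, 400.4]), array([28.5, 96.1]), np.float32(157.5))
```

```bash
cat >> h.py <<'E'
def jog(x,y,z,ya):
    """shift cm / turn deg in tool axes to bring TCP to x,y,z with tool y at world angle ya, pointing down"""
    o=manip.get_obs();R=np.array(o['eef_rot']);a=np.radians(ya);yv=np.array([np.cos(a),np.sin(a),0]);zv=np.array([0,0,-1.])
    T=np.c_[np.cross(yv,zv),yv,zv]
    print('t',round(o['clock'],2),'shift cm',np.round(R.T@(np.array([x,y,z])-o['position'])*100,2),'turn',np.round(np.degrees(cv2.Rodrigues(R.T@T)[0].ravel()),2))
E
python3 -c "
from h import *
jog(.494,.052,.16,93.7)"
```

```text
t 0.4 shift cm [-46.28 -36.96   7.13] turn [-1.000e-02 -0.000e+00 -1.899e+01]
```

>>> {"name": "jog_arm", "arguments": {"rows": [[[-3.9, -3.1, 0.6], [0, 0, -2], 0], [[-7.8, -6.2, 1.2], [0, 0, -4], 0], [[-11.7, -9.3, 1.8], [0, 0, -6], 0], [[-15.6, -12.4, 2.4], [0, 0, -8], 0], [[-19.5, -15.5, 3], [0, 0, -10], 0], [[-23.4, -18.6, 3.6], [0, 0, -12], 0], [[-27.3, -21.7, 4.2], [0, 0, -14], 0], [[-31.2, -24.8, 4.8], [0, 0, -16], 0]]}}

```text
clock: 1.2
position: [0.3806, 0.2084, 0.1835]
eef_rot: [[-1.0, -0.014, 0.001], [-0.014, 1.0, 0.0], [-0.001, 0.0, -1.0]]
force: [1.2, 0.8, 0.3]
finger_gap: 0.998
grip_force: 0.0
```

>>> {"name": "jog_arm", "arguments": {"rows": [[[-3.9, -3.1, 0.6], [0, 0, -1], 0], [[-7.8, -6.2, 1.2], [0, 0, -2], 0], [[-11.7, -9.3, 1.8], [0, 0, -3], 0], [[-14, -11.3, 2.2], [0, 0, -3], 0], [[-15, -12.2, 2.3], [0, 0, -3], 0], [[-15, -12.2, 2.3], [0, 0, -3], 0], [[-15, -12.2, 2.3], [0, 0, -3], 0], [[-15, -12.2, 2.3], [0, 0, -3], 0]]}}

```text
clock: 2.0
position: [0.5305, 0.0911, 0.1609]
eef_rot: [[-0.998, -0.066, 0.0], [-0.066, 0.998, 0.0], [-0.0, 0.0, -1.0]]
force: [0.3, 0.3, -1.1]
finger_gap: 1.001
grip_force: 0.0
```

Run:
```python
from h import *
o=manip.get_obs();f=manip.grab_frame('wrist');cv2.imwrite('pics/w1.png',f[:,:,::-1]);c=cam('wrist',o)
for k in blobs(f): print(cv2.minAreaRect(k)[0],rect(c,k,.022))
print(o['position'],o['q']);jog(.494,.052,.03,93.7)
```

```text
(513.0499877929688, 209.85000610351562) (array([541.3, 300. ]), array([30.8, 94.2]), np.float32(177.7))
(27.245622634887695, 204.75454711914062) (array([ 575. , -217.6]), array([54.4, 97.2]), np.float32(167.1))
(282.06561279296875, 188.87782287597656) (array([533.5,  53.7]), array([30.2, 78.6]), np.float32(3.9))
(271.05010986328125, 91.77803802490234) (array([438.9,  40.1]), array([15.6, 46.3]), np.float32(3.6))
(408.4427795410156, 142.0146484375) (array([482.2, 177.8]), array([ 32.9, 158.8]), np.float32(177.3))
[0.53053631 0.09110331 0.16085034] [ 5.84291855e+00  1.96213214e+01  9.37579997e+01  5.25608672e-03
  6.66024885e+01 -8.79454918e+01]
t 2.05 shift cm [ 3.92 -3.66 13.09] turn [0.   0.03 0.09]
```

View pics/w1.png

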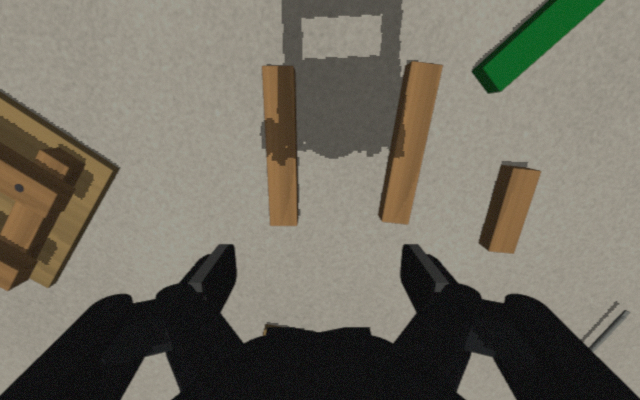

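The wrist view shows slat 1 at columns 263–298, rows 65–225, and slat 2 at 380–442, rows 60–223. This agrees with the top camera to about 2 mm, so I'm grasping slat 1.

>>> {"name": "jog_arm", "arguments": {"rows": [[[2, -1.8, 2], [0, 0, 0], 0], [[3.9, -3.6, 5], [0, 0, 0], 0], [[3.9, -3.6, 8.5], [0, 0, 0], 0], [[3.9, -3.6, 11.5], [0, 0, 0], 0], [[3.9, -3.6, 14], [0, 0, 0], 0], [[3.9, -3.6, 15.2], [0, 0, 0], 0], [[3.9, -3.6, 15.6], [0, 0, 0], 0], [[3.9, -3.6, 15.6], [0, 0, 0], 0]], "squeeze": 40}}

```text
clock: 2.85
position: [0.4948, 0.0519, 0.005]
eef_rot: [[-0.998, -0.065, 0.0], [-0.065, 0.998, 0.0], [-0.0, -0.0, -1.0]]
force: [0.2, -0.0, 0.2]
finger_gap: 0.999
grip_force: 0.0
```

>>> {"name": "jog_arm", "arguments": {"rows": [[[0, 0, 0], [0, 0, 0], 1], [[0, 0, 0], [0, 0, 0], 1], [[0, 0, 0], [0, 0, 0], 1], [[0, 0, 0], [0, 0, 0], 1], [[0, 0, 0], [0, 0, 0], 1], [[0, 0, 0], [0, 0, 0], 1], [[0, 0, 0], [0, 0, 0], 1], [[0, 0, 0], [0, 0, 0], 1]]}}

```text
clock: 3.65
position: [0.495, 0.0516, 0.005]
eef_rot: [[-0.998, -0.065, 0.001], [-0.065, 0.998, 0.0], [-0.001, -0.0, -1.0]]
force: [-1.4, 0.6, 6.0]
finger_gap: 0.343
grip_force: 40.4
```

>>> {"name": "jog_arm", "arguments": {"rows": [[[0, 0, -1.5], [0, 0, 0], 1], [[0, 0, -4.5], [0, 0, 0], 1], [[0, -1, -8], [0, 0, 0], 1], [[0, -4, -12], [0, 0, 0], 1], [[0, -7.5, -15.5], [0, 0, 0], 1], [[0, -11, -18.5], [0, 0, 0], 1], [[0, -14, -19.5], [0, 0, 0], 1], [[0, -16, -20], [0, 0, 0], 1]]}}

```text
clock: 4.45
position: [0.5052, -0.11, 0.2061]
eef_rot: [[-0.998, -0.064, 0.002], [-0.064, 0.998, -0.001], [-0.002, -0.001, -1.0]]
force: [-0.7, 0.4, -0.9]
finger_gap: 0.339
grip_force: 39.7
```

>>> {"name": "jog_arm", "arguments": {"rows": [[[0, -1, 0], [0, 0, 0], 1], [[0, -1, 0], [0, 0, 0], 1], [[0, -1, 0], [0, 0, 0], 1], [[0, -1, 0], [0, 0, 0], 1], [[0, -1, 0], [0, 0, 0], 1], [[0, -1, 0], [0, 0, 0], 1], [[0, -1, 0], [0, 0, 0], 1], [[0, -1, 0], [0, 0, 0], 1]]}}

```text
clock: 5.25
position: [0.5057, -0.1179, 0.2044]
eef_rot: [[-0.998, -0.065, -0.0], [-0.065, 0.998, 0.0], [0.0, 0.0, -1.0]]
force: [0.4, 0.6, -0.8]
finger_gap: 0.339
grip_force: 39.7
```

Run:
```python
from h import *
np.set_printoptions(precision=4,suppress=True)
o=manip.get_obs();f=manip.grab_frame('wrist');cv2.imwrite('pics/w2.png',f[:,:,::-1]);c=cam('wrist',o)
print(o['position'],o['q'],o['grip_force'])
np.savez('w2.npz',p=o['position'],R=o['eef_rot'])
# overlay of the crib estimate (0.5525,-0.252,-33.2deg): upper slats
a=np.radians(-33.2);Rz=np.array([[np.cos(a),-np.sin(a)],[np.sin(a),np.cos(a)]])
for xc in(-.05,.05):
    P=np.array([[xc-.015,-.08],[xc+.015,-.08],[xc+.015,.08],[xc-.015,.08]])@Rz.T+[.5525,-.252]
    q=proj(c,np.c_[P,np.full(4,.056)]);print(q)
    g=cv2.polylines(f,[q.astype(np.int32)],True,(0,255,255),1) if xc<0 else cv2.polylines(g,[q.astype(np.int32)],True,(0,255,255),1)
cv2.imwrite('pics/w2o.png',g[:,:,::-1])
```

```text
[ 0.5057 -0.1179  0.2044] [ -17.164    14.6456   94.0763    0.0016   71.2788 -110.8888] 39.665789008140564
[[158.9754 127.9063]
 [145.2953 151.6847]
 [272.5029 236.9872]
 [287.7428 217.0993]]
[[115.7013 203.1243]
 [103.9227 223.5977]
 [226.041  297.6195]
 [239.3258 280.283 ]]
```

View pics/w2o.png

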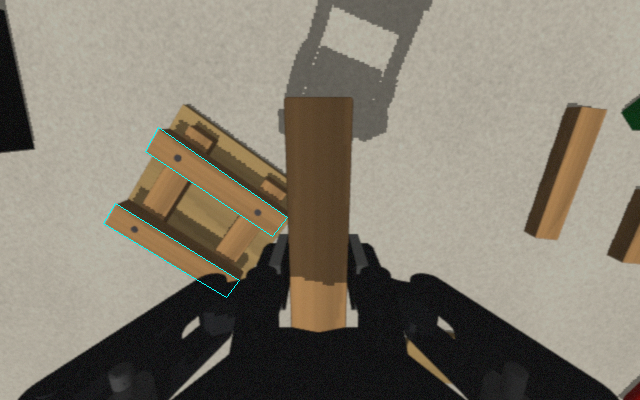

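The overlay of the crib estimate lies on both upper slats within about 3 mm (upper slats from about (160,128) to (287,217) and (110,213) to (233,290)). The slat is held centrally, so I'm going on to the far place.

```bash
python3 -c "
from h import *
jog(.525,-.294,.11,56.8)"
```

```text
t 5.3 shift cm [ -0.78 -17.69   9.45] turn [ 0.    0.   36.92]
```

>>> {"name": "jog_arm", "arguments": {"rows": [[[0, -1.5, 0], [0, 0, 3], 1], [[-0.2, -4.5, 1], [0, 0, 8], 1], [[-0.4, -8, 2], [0, 0, 14], 1], [[-0.6, -11.5, 4], [0, 0, 21], 1], [[-0.7, -14.5, 6], [0, 0, 28], 1], [[-0.8, -16.7, 8], [0, 0, 34], 1], [[-0.8, -17.7, 9], [0, 0, 36.9], 1], [[-0.8, -17.7, 9.4], [0, 0, 36.9], 1]]}}

```text
clock: 6.1
position: [0.5243, -0.2958, 0.1089]
eef_rot: [[-0.835, 0.551, -0.002], [0.551, 0.835, 0.001], [0.002, -0.0, -1.0]]
force: [0.8, 0.7, -0.6]
finger_gap: 0.339
grip_force: 39.7
```

>>> {"name": "jog_arm", "arguments": {"rows": [[[0, 0, 0], [0, 0, 0], 1], [[0, 0, 0], [0, 0, 0], 1], [[0, 0, 0], [0, 0, 0], 1], [[0, 0, 0], [0, 0, 0], 1], [[0, 0, 0], [0, 0, 0], 1], [[0, 0, 0], [0, 0, 0], 1], [[0, 0, 0], [0, 0, 0], 1], [[0, 0, 0], [0, 0, 0], 1]]}}

```text
clock: 6.9
position: [0.5251, -0.2941, 0.1105]
eef_rot: [[-0.837, 0.547, -0.0], [0.547, 0.837, -0.0], [0.0, -0.0, -1.0]]
force: [0.4, 0.5, -0.2]
finger_gap: 0.338
grip_force: 39.7
```

```bash
python3 -c "
from h import *
jog(.525,-.294,.063,56.8)
o=manip.get_obs();f=manip.grab_frame('scene');cv2.imwrite('pics/s3.png',cv2.resize(f[80:220,100:320,::-1],None,fx=3,fy=3))"
```

```text
t 6.9 shift cm [0.02 0.   4.75] turn [-0.   -0.    0.02]
```

View pics/s3.png

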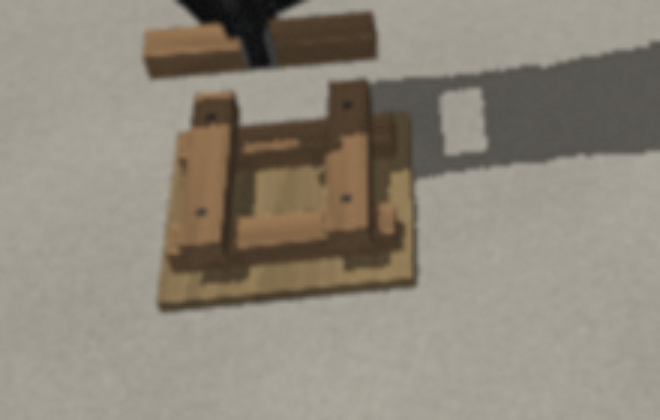

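The scene crop shows the slat level and parallel above the far bottom slat (held at about (260,45) in the crop, above the posts at about (215,100) and (350,90)). Lowering now.

>>> {"name": "jog_arm", "arguments": {"rows": [[[0, 0, 1], [0, 0, 0], 1], [[0, 0, 2.2], [0, 0, 0], 1], [[0, 0, 3.4], [0, 0, 0], 1], [[0, 0, 4.2], [0, 0, 0], 1], [[0, 0, 4.6], [0, 0, 0], 1], [[0, 0, 4.8], [0, 0, 0], 1], [[0, 0, 4.8], [0, 0, 0], 1], [[0, 0, 4.8], [0, 0, 0], 1]]}}

```text
clock: 7.75
position: [0.5253, -0.2942, 0.0629]
eef_rot: [[-0.837, 0.547, 0.001], [0.547, 0.837, -0.0], [-0.001, 0.0, -1.0]]
force: [0.1, -0.3, 0.3]
finger_gap: 0.341
grip_force: 39.7
```

>>> {"name": "jog_arm", "arguments": {"rows": [[[0, 0, 0.1], [0, 0, 0], 1], [[0, 0, 0.1], [0, 0, 0], 1], [[0, 0, 0.1], [0, 0, 0], 0.6], [[0, 0, 0.1], [0, 0, 0], 0.5], [[0, 0, 0.1], [0, 0, 0], 0.4], [[0, 0, 0.1], [0, 0, 0], 0.3], [[0, 0, 0.1], [0, 0, 0], 0.2], [[0, 0, 0.1], [0, 0, 0], 0.2]]}}

```text
clock: 8.55
position: [0.5251, -0.2941, 0.0615]
eef_rot: [[-0.837, 0.547, -0.0], [0.547, 0.837, 0.0], [0.0, -0.0, -1.0]]
force: [0.5, 0.8, -0.3]
finger_gap: 0.804
grip_force: 0.0
```

>>> {"name": "jog_arm", "arguments": {"rows": [[[0, 0, 0], [0, 0, 0], 0.2], [[0, 0, -1], [0, 0, 0], 0.2], [[0, 0, -3], [0, 0, 0], 0.1], [[0, 0, -6], [0, 0, 0], 0], [[0, 0, -9.5], [0, 0, 0], 0], [[0, 0, -12], [0, 0, 0], 0], [[0, 0, -13], [0, 0, 0], 0], [[0, 0, -13], [0, 0, 0], 0]]}}

```text
clock: 9.35
position: [0.5254, -0.2943, 0.1928]
eef_rot: [[-0.837, 0.547, 0.002], [0.547, 0.837, -0.001], [-0.002, 0.0, -1.0]]
force: [0.1, 0.2, -0.1]
finger_gap: 0.999
grip_force: 0.0
```

```bash
python3 -c "
from h import *
o=manip.get_obs();f=manip.grab_frame('wrist');c=cam('wrist',o);a=np.radians(-33.2);Rz=np.array([[np.cos(a),-np.sin(a)],[np.sin(a),np.cos(a)]])
P=np.array([[-.08,-.065],[.08,-.065],[.08,-.035],[-.08,-.035]])@Rz.T+[.5525,-.252]
g=cv2.polylines(f.copy(),[proj(c,np.c_[P,np.full(4,.078)]).astype(np.int32)],True,(0,255,255),1)
cv2.imwrite('pics/w4.png',g[:,:,::-1])
jog(.483,.179,.16,86.9)"
```

```text
t 9.4 shift cm [29.41 37.29  3.11] turn [  0.    -0.   -30.09]
```

View pics/w4.png

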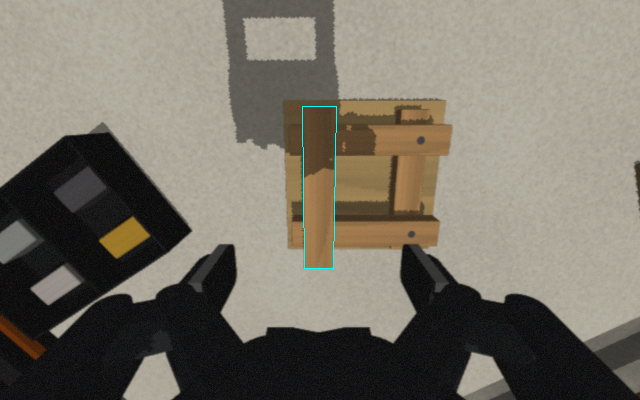

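The first slat lies right on its target outline (columns 303–336, rows 107–268). Now for slat 2.

>>> {"name": "jog_arm", "arguments": {"rows": [[[1, 1.3, 0], [0, 0, -1], 0], [[3.3, 4.2, 0], [0, 0, -4], 0], [[6.2, 7.9, 0], [0, 0, -7], 0], [[9.1, 11.6, 0], [0, 0, -10], 0], [[12, 15.2, 0], [0, 0, -13], 0], [[14.9, 18.9, 0.5], [0, 0, -16], 0], [[17.8, 22.6, 1], [0, 0, -19], 0], [[20.7, 26.2, 1.5], [0, 0, -22], 0]]}}

```text
clock: 10.2
position: [0.4938, 0.0409, 0.175]
eef_rot: [[-0.982, 0.191, -0.002], [0.191, 0.982, 0.0], [0.002, -0.0, -1.0]]
force: [0.4, -0.3, 0.6]
finger_gap: 1.001
grip_force: 0.0
```

```bash
python3 -c "
from h import *
jog(.483,.179,.12,87)"
```

```text
t 10.2 shift cm [ 3.68 13.35  5.51] turn [-0.01 -0.12 -8.01]
```

>>> {"name": "jog_arm", "arguments": {"rows": [[[0.9, 3.3, 1], [0, 0, -2], 0], [[1.8, 6.6, 2], [0, 0, -4], 0], [[2.7, 9.9, 3.5], [0, 0, -6], 0], [[3.4, 12.3, 4.8], [0, 0, -7.5], 0], [[3.7, 13.3, 5.5], [0, 0, -8], 0], [[3.7, 13.3, 5.5], [0, 0, -8], 0], [[3.7, 13.3, 5.5], [0, 0, -8], 0], [[3.7, 13.3, 5.5], [0, 0, -8], 0]]}}

```text
clock: 11.0
position: [0.4851, 0.1752, 0.1219]
eef_rot: [[-0.998, 0.057, 0.001], [0.057, 0.998, 0.0], [-0.001, 0.0, -1.0]]
force: [0.1, -0.0, -0.1]
finger_gap: 0.999
grip_force: 0.0
```

```bash
python3 -c "
from h import *
o=manip.get_obs();f=manip.grab_frame('wrist');c=cam('wrist',o);cv2.imwrite('pics/w5.png',f[:,:,::-1])
for k in blobs(f): print(cv2.minAreaRect(k)[0],rect(c,k,.022))
jog(.483,.179,.005,87)"
```

```text
(452.585205078125, 240.375244140625) (array([534.3, 300.6]), array([31. , 86.7]), np.float32(178.3))
(323.0, 224.0) (array([511.3, 178.4]), array([ 29.3, 100.3]), np.float32(177.6))
t 11.05 shift cm [ 0.25  0.36 11.7 ] turn [ 0.01  0.05 -0.27]
```

>>> {"name": "jog_arm", "arguments": {"rows": [[[0.2, 0.4, 2], [0, 0, 0], 0], [[0.3, 0.4, 5], [0, 0, 0], 0], [[0.3, 0.4, 8], [0, 0, 0], 0], [[0.3, 0.4, 10.5], [0, 0, 0], 0], [[0.3, 0.4, 11.4], [0, 0, 0], 0], [[0.3, 0.4, 11.7], [0, 0, 0], 0], [[0.3, 0.4, 11.7], [0, 0, 0], 0], [[0.3, 0.4, 11.7], [0, 0, 0], 0]]}}

```text
clock: 11.85
position: [0.4828, 0.1804, 0.0057]
eef_rot: [[-0.998, 0.056, 0.002], [0.056, 0.998, 0.001], [-0.002, 0.001, -1.0]]
force: [0.2, -0.2, -0.3]
finger_gap: 1.001
grip_force: 0.0
```

>>> {"name": "jog_arm", "arguments": {"rows": [[[0, 0, 0], [0, 0, 0], 1], [[0, 0, 0], [0, 0, 0], 1], [[0, 0, 0], [0, 0, 0], 1], [[0, 0, 0], [0, 0, 0], 1], [[0, 0, 0], [0, 0, 0], 1], [[0, 0, 0], [0, 0, 0], 1], [[0, 0, 0], [0, 0, 0], 1], [[0, 0, 0], [0, 0, 0], 1]]}}

```text
clock: 12.65
position: [0.4822, 0.1804, 0.0048]
eef_rot: [[-0.998, 0.056, 0.0], [0.056, 0.998, 0.0], [-0.0, 0.0, -1.0]]
force: [-0.7, 0.1, 5.4]
finger_gap: 0.341
grip_force: 40.3
```

>>> {"name": "jog_arm", "arguments": {"rows": [[[0, 0, -1.5], [0, 0, 0], 1], [[0, 0, -4.5], [0, 0, 0], 1], [[0, -1, -8], [0, 0, 0], 1], [[0, -4, -11.5], [0, 0, 0], 1], [[0, -7.5, -14], [0, 0, 0], 1], [[0, -11, -15], [0, 0, 0], 1], [[0, -14, -15], [0, 0, 0], 1], [[0, -16, -15], [0, 0, 0], 1]]}}

```text
clock: 13.45
position: [0.4728, 0.0188, 0.1547]
eef_rot: [[-0.998, 0.057, 0.0], [0.057, 0.998, -0.0], [-0.0, -0.0, -1.0]]
force: [-0.5, -0.5, -1.2]
finger_gap: 0.335
grip_force: 39.7
```

```bash
python3 -c "
from h import *
jog(.58,-.21,.15,56.8)"
```

```text
t 13.45 shift cm [-11.99 -22.23   0.48] turn [-0.000e+00  2.000e-02  2.995e+01]
```

>>> {"name": "jog_arm", "arguments": {"rows": [[[-1.3, -2.4, 0], [0, 0, 3], 1], [[-3, -5.6, 0], [0, 0, 7], 1], [[-4.8, -8.9, 0], [0, 0, 11.5], 1], [[-6.6, -12.2, 0], [0, 0, 16], 1], [[-8.4, -15.5, 0.2], [0, 0, 20.5], 1], [[-10.1, -18.7, 0.3], [0, 0, 25], 1], [[-11.4, -21.2, 0.4], [0, 0, 29], 1], [[-12, -22.2, 0.5], [0, 0, 30], 1]]}}

```text
clock: 14.25
position: [0.5808, -0.2099, 0.1487]
eef_rot: [[-0.835, 0.551, -0.001], [0.551, 0.835, 0.0], [0.001, -0.0, -1.0]]
force: [-0.3, 1.3, -0.1]
finger_gap: 0.34
grip_force: 39.7
```

>>> {"name": "jog_arm", "arguments": {"rows": [[[0, 0, 0.5], [0, 0, 0], 1], [[0, 0, 1.5], [0, 0, 0], 1], [[0, 0, 2.5], [0, 0, 0], 1], [[0, 0, 3.5], [0, 0, 0], 1], [[0, 0, 4], [0, 0, 0], 1], [[0, 0, 4], [0, 0, 0], 1], [[0, 0, 4], [0, 0, 0], 1], [[0, 0, 4], [0, 0, 0], 1]]}}

```text
clock: 15.05
position: [0.5808, -0.2079, 0.11]
eef_rot: [[-0.837, 0.547, 0.001], [0.547, 0.837, -0.0], [-0.001, 0.0, -1.0]]
force: [0.2, -0.4, -0.2]
finger_gap: 0.339
grip_force: 39.7
```

```bash
python3 -c "
from h import *
jog(.58,-.21,.0615,56.8)"
```

```text
t 15.05 shift cm [-0.04 -0.22  4.85] turn [0.01 0.05 0.02]
```

>>> {"name": "jog_arm", "arguments": {"rows": [[[0, -0.2, 1], [0, 0, 0], 1], [[0, -0.2, 2.2], [0, 0, 0], 1], [[0, -0.2, 3.4], [0, 0, 0], 1], [[0, -0.2, 4.2], [0, 0, 0], 1], [[0, -0.2, 4.6], [0, 0, 0], 1], [[0, -0.2, 4.8], [0, 0, 0], 1], [[0, -0.2, 4.8], [0, 0, 0], 1], [[0, -0.2, 4.8], [0, 0, 0], 1]]}}

```text
clock: 15.85
position: [0.5797, -0.2096, 0.0619]
eef_rot: [[-0.837, 0.547, 0.001], [0.547, 0.837, -0.0], [-0.001, 0.0, -1.0]]
force: [-0.1, -0.4, -0.6]
finger_gap: 0.341
grip_force: 39.7
```

>>> {"name": "jog_arm", "arguments": {"rows": [[[0, 0, 0], [0, 0, 0], 1], [[0, 0, 0], [0, 0, 0], 1], [[0, 0, 0], [0, 0, 0], 0.6], [[0, 0, 0], [0, 0, 0], 0.5], [[0, 0, 0], [0, 0, 0], 0.4], [[0, 0, 0], [0, 0, 0], 0.3], [[0, 0, 0], [0, 0, 0], 0.2], [[0, 0, 0], [0, 0, 0], 0.2]]}}

```text
clock: 16.65
position: [0.5795, -0.2095, 0.0614]
eef_rot: [[-0.837, 0.547, -0.0], [0.547, 0.837, 0.0], [0.0, -0.0, -1.0]]
force: [-0.5, 0.1, 0.7]
finger_gap: 0.798
grip_force: 0.0
```

>>> {"name": "jog_arm", "arguments": {"rows": [[[0, 0, 0], [0, 0, 0], 0.2], [[0, 0, -1], [0, 0, 0], 0.2], [[0, 0, -3], [0, 0, 0], 0.1], [[0, 0, -6], [0, 0, 0], 0], [[0, 0, -9.5], [0, 0, 0], 0], [[0, 0, -12], [0, 0, 0], 0], [[0, 0, -13], [0, 0, 0], 0], [[0, 0, -13], [0, 0, 0], 0]]}}

```text
clock: 17.45
position: [0.5799, -0.2096, 0.1928]
eef_rot: [[-0.837, 0.547, 0.002], [0.547, 0.837, -0.001], [-0.002, 0.0, -1.0]]
force: [-0.3, -0.4, -0.4]
finger_gap: 0.996
grip_force: 0.0
```

```bash
python3 -c "
from h import *
o=manip.get_obs();f=manip.grab_frame('wrist');c=cam('wrist',o);a=np.radians(-33.2);Rz=np.array([[np.cos(a),-np.sin(a)],[np.sin(a),np.cos(a)]])
g=f.copy()
for s in(-.05,.05):
    P=np.array([[-.08,s-.015],[.08,s-.015],[.08,s+.015],[-.08,s+.015]])@Rz.T+[.5525,-.252]
    cv2.polylines(g,[proj(c,np.c_[P,np.full(4,.078)]).astype(np.int32)],True,(0,255,255),1)
cv2.imwrite('pics/w6.png',g[:,:,::-1]);print(o['clock'])"
```

```text
17.45
```

View pics/w6.png

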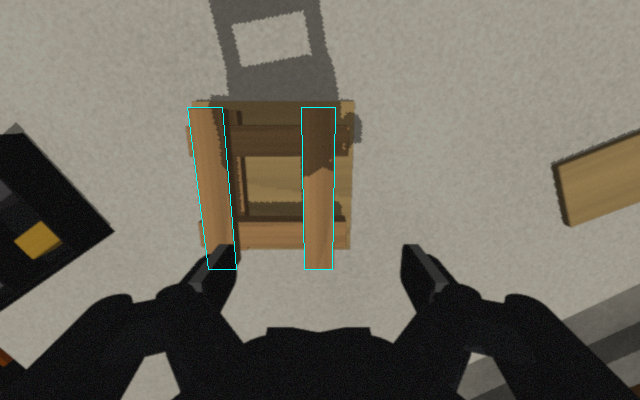

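Both slats fill their target outlines (left about (212,188), right about (318,188)) and the gripper is clear, so I'm handing in.

```bash
python3 -c "
from workcell import manip
print(manip.sign_off())"
```

```text
the job is handed in; nothing more can be done
None
```

Both full-length slats lie on the crib as its third layer, matching their target outlines in the last wrist picture; the offcut was not touched, and the job was handed in at about 17.5 s (no verdict was returned).

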